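Put the bisque blanks away in the gauge rack

ROBOT

A 6-joint arm with a two-finger parallel gripper is mounted at the origin on the work surface. World frame = base frame: x ahead of the robot, y to its left, z up, the work surface at z = 0. Lengths are in mm, angles in rad, forces in N, time in s.
With the tool pointing down it reaches from about 375 to 925 mm from the base axis. Payload 5.7 kg.
Tool frame: the origin (TCP) lies on the centre line of the jaws, within the pads' length; the fingertips stand 19 mm ahead of it and the grasp point (between the pads) is the TCP; z points along the fingers, y is the line along which they close (so a half turn about z gives the same grasp; the last joint's range is limited). The gripper opens to 85 mm and grips with 20 to 120 N. Pads are 22 mm wide; open, the fingers measure 114 mm over their backs; the gripper's body (76 mm by 85 mm) begins 54 mm behind the grasp point. The pads swing forward as they close: fully open they stand 13 mm farther back than shut.
Start: joints at [-1.283, 0.359, 1.51, -0, 1.272, -0.115], TCP at [235.18, -551.956, 250.267] pointing down, gripper open.
Joint ranges: [-2.97, 2.97], [-1.01, 2.36], [0.21, 2.38], [-0.96, 4.11], [0.2, 2.71], [-2.98, 2.98]. Speed limits (rad/s): [2.39, 2.39, 3.14, 3.14, 3.14, 3.14].

INTERFACE

Orientations are given as [roll, pitch, yaw] about the fixed x, y, z axes, in that order (R = Rz(yaw) Ry(pitch) Rx(roll)).
In Python, from cell import arm gives the robot as it stands.
- The arm moves only by the tool send_rows, never from a script. Its argument "targets" is a list of rows, each a list of 3 entries, a list of its own where there are three numbers: the turn, a rotation vector about the tool's x, y, z in degrees, then the shift along the tool's x, y, z in m, then the finger opening in m, from 0 to 0.0854. A call has 1 to 5 rows; each row is the pose to reach, as a shift and turn from the pose commanded when the call began, along the tool's axes at that moment; what a row does not reach only later rows make up. A row lasts 1/8 s, in which the tool goes at most 62.5 mm and 10.7 degrees, less where a joint would pass 70% of its speed; a pose out of reach is approached as far as the arm can. A call with a gripper value outside its range is refused whole. The fingers move at their own pace and stop on an object; "force" is the grip in N (left out, the last holds). Time passes only in rows, so rows that repeat a pose let the fingers close. It gives the time, the measured TCP pose, the force, the opening and the grip force at its end, in the units of the state.
- arm.observe(): the state, without advancing time (a new reading comes with each control period).
- arm.get_image(name): name is "scene" or "top"; returns (picture, depth): 480x640x3 uint8, blue, green, red; 480x640 float32, mm along the optical axis (not along the pixel's ray), 0 where there is no reading.
- arm.camera_info(name): a dict with "fx", "fy", "cx", "cy" (pixels), "T" (4x4, takes a point from camera to world coordinates). Camera axes: x right, y down, z forward; pixel columns grow to the right and rows downward; lengths in mm; the calibration is good to about 2 mm. A picture is of the moment at which its call begins. camera_info takes no time and is no camera call.
- arm.finish_job(): hands the job in; it is judged then, once.
Trained networks look in the newest picture that a camera, given by its name, has taken for a name from the list of things; names that differ only in an ending like _2 or _b are one class to them, and where a whole thing is asked for, a point or a joint stands for the part that bears it (a point fixed in the world has none). Each returns a list of dicts, best first, with "confidence" (0 to 1); they miss things now and then, are a little off and sometimes report something else, mostly with a low value. They report only what shows in the picture. A call takes as long as a camera call.
- arm.masks_of(camera, name): "pixels" (480x640 bool, what is visible of it) and "rect" ([left, top, right, bottom] in pixels, round what is visible of it).
The state is a dict: "clock": time; "joints": joint angles; "joint_velocities": joint speeds; "effort": joint torques, N m; "position": TCP position; "eef_rot": TCP orientation; "wrist_force": force on the tool from outside, world axes, zero at the start; "ft_torque": the same for the moment, N m; "finger_gap": finger opening in mm; "finger_force": force on a finger pad.
Only numpy, scipy, OpenCV 4.12 (cv2) and the standard library are available. Lean on these libraries where they do the work, as an engineer would, in place of code of your own. Each camera call takes 0.05 s, during which the arm holds its last target. There are 200 camera calls.

TASK

Clear the bisque blanks off the painting table. Throw the rack's sprung keeper open, drop each clay block fully down into the slot made for its thickness (the narrowest it will go down), then throw the keeper back over the blocks until it snaps shut; also nest every loose tumbler, upright, into the one on the cork mat so that they make one stack there. Leave the paint bottles and the bowl alone.

Things in the scene. Friction and masses are not known exactly. Their poses are not given: they have to be found in the camera images.
- block_1: off-white fired-clay block, 14 mm thick along its x, 90 mm long along its y, 75 mm tall, standing on its long edge on the table (about 0.16 kg; topples if knocked). Origin: centre of its underside, z up. May be absent.
- block_2: off-white fired-clay block, 20 mm thick along its x, 90 mm long along its y, 75 mm tall, standing on its long edge on the table (about 0.23 kg; topples if knocked). Origin: centre of its underside, z up. May be absent.
- block_3: off-white fired-clay block, 26 mm thick along its x, 90 mm long along its y, 75 mm tall, standing on its long edge on the table (about 0.3 kg; topples if knocked). Origin: centre of its underside, z up. May be absent.
- block_4: off-white fired-clay block, 32 mm thick along its x, 90 mm long along its y, 75 mm tall, standing on its long edge on the table (about 0.37 kg; topples if knocked). Origin: centre of its underside, z up. May be absent.
- slot_1 (a point): narrowest slot, for block_1: centre of its floor, 12 mm above the table. y along the slot (100 mm, open ends), x along the row (slots 58 mm apart), z up. Throat 18 mm wide up to 20 mm above the floor; above it the sides slope out to a mouth 34 mm wide at the rack's top, 36 mm above the floor. A block too thick stops 20 mm too high and the keeper cannot close.
- slot_2 (a point): second narrowest slot, for block_2: centre of its floor, 12 mm above the table. y along the slot (100 mm, open ends), x along the row (slots 58 mm apart), z up. Throat 24 mm wide up to 20 mm above the floor; above it the sides slope out to a mouth 40 mm wide at the rack's top, 36 mm above the floor. A block too thick stops 20 mm too high and the keeper cannot close.
- slot_3 (a point): second widest slot, for block_3: centre of its floor, 12 mm above the table. y along the slot (100 mm, open ends), x along the row (slots 58 mm apart), z up. Throat 30 mm wide up to 20 mm above the floor; above it the sides slope out to a mouth 46 mm wide at the rack's top, 36 mm above the floor. A block too thick stops 20 mm too high and the keeper cannot close.
- slot_4 (a point): widest slot, for block_4: centre of its floor, 12 mm above the table. y along the slot (100 mm, open ends), x along the row (slots 58 mm apart), z up. Throat 36 mm wide up to 20 mm above the floor; above it the sides slope out to a mouth 52 mm wide at the rack's top, 36 mm above the floor. A block too thick stops 20 mm too high and the keeper cannot close.
- keeper (a joint): sprung keeper of the rack, a steel bail (two side arms, 12 mm thick cross bar 274 mm long) hinged parallel to the rack's x: 0 rad = closed stop, bar over the middle of the slots; 1.34 rad = open stop, bar on the rack's +y side. An over-centre spring holds it at either stop (about 3 N at the bar moves it); past the middle (0.67 rad, bar straight up) it snaps over by itself.
- keeper_bar (a point): middle of the keeper's cross bar (rubber sleeve, 17 mm thick); circles at 80 mm radius about the hinge line, which is 50 mm to the rack's +y of the slot centres, 40 mm up. Closed: above the slot centres, 103 mm above the table, clear of seated blocks (tops at 87 mm). Straight up: 120 mm. Open: 100 mm to +y, 103 mm above the table. Push it over with shut fingers, following its arc.
- rack: the wooden rack with its plywood base, 266 mm along x, screwed to the table. Origin: on the table under the middle of the row of slots; x along the row (towards the narrower slots), y towards the hinge side of the keeper. The base reaches 58 mm to -y and 67 mm to +y; rack top 48 mm, hinge posts at both ends (x = +-128 mm, y = 50 mm) 54 mm high.
- cup_0: the tumbler that stands on the cork mat: off-white squat fired-clay tumbler without handle, 50 mm tall, 66 mm across at the rim narrowing evenly to 50 mm at the foot, wall 3 mm, thick bottom (inner floor 26 mm above the underside), 0.15 kg. Origin: centre of its underside, z up. Nested in another it stands 26 mm higher than that one, with about 1.3 mm play all round.
- cup_1: loose tumbler on the table: off-white squat fired-clay tumbler without handle, 50 mm tall, 66 mm across at the rim narrowing evenly to 50 mm at the foot, wall 3 mm, thick bottom (inner floor 26 mm above the underside), 0.15 kg. Origin: centre of its underside, z up. Nested in another it stands 26 mm higher than that one, with about 1.3 mm play all round. May be absent.
- cup_2: loose tumbler on the table: off-white squat fired-clay tumbler without handle, 50 mm tall, 66 mm across at the rim narrowing evenly to 50 mm at the foot, wall 3 mm, thick bottom (inner floor 26 mm above the underside), 0.15 kg. Origin: centre of its underside, z up. Nested in another it stands 26 mm higher than that one, with about 1.3 mm play all round. May be absent.
- mat: round cork mat, 150 mm across, 1 mm thick, fixed on the table; origin at its centre.
- paint_a: bystander, to be left alone: small paint bottle, 38 mm across, 98 mm tall. Origin: centre of its underside.
- paint_b: bystander, to be left alone: small paint bottle, 38 mm across, 98 mm tall. Origin: centre of its underside.
- paint_c: bystander, to be left alone: small paint bottle, 38 mm across, 98 mm tall. Origin: centre of its underside.
- dish: bystander, to be left alone: small white bowl, 70 mm across, 24 mm tall. Origin: centre of its underside.
- bottle_a: bystander, to be left alone: white squeeze bottle with blue cap, 64 mm across, 160 mm tall. Origin: centre of its underside.
- bottle_b: bystander, to be left alone: white squeeze bottle with blue cap, 64 mm across, 160 mm tall. Origin: centre of its underside.

How it is judged (in metres and radians):
On the way, in this order (a step that is already met when the one before it is completed fails the run):
1. the keeper is thrown fully open (value of joint keeper above 1.25 rad), for 0.2 s.
2. with the keeper open, every block present is fully down in its own slot (x of block_1 in the frame of slot_1 between -0.006 and 0.006 m and y of block_1 in the frame of slot_1 between -0.025 and 0.025 m and z of block_1 in the frame of slot_1 between -0.004 and 0.006 m and angle between each of block_1, block_2, block_3, block_4's own z axis and vertical below 0.15 rad and x of block_2 in the frame of slot_2 between -0.006 and 0.006 m and y of block_2 in the frame of slot_2 between -0.025 and 0.025 m and z of block_2 in the frame of slot_2 between -0.004 and 0.006 m and x of block_3 in the frame of slot_3 between -0.006 and 0.006 m and y of block_3 in the frame of slot_3 between -0.025 and 0.025 m and z of block_3 in the frame of slot_3 between -0.004 and 0.006 m and x of block_4 in the frame of slot_4 between -0.006 and 0.006 m and y of block_4 in the frame of slot_4 between -0.025 and 0.025 m and z of block_4 in the frame of slot_4 between -0.004 and 0.006 m and value of joint keeper above 1.25 rad), for 0.2 s.
3. the keeper is thrown shut over the blocks (value of joint keeper below 0.08 rad), for 0.2 s.
At the end, for the whole second after the job is handed in: Each block present is down on its own slot's floor (6 mm in height and across, 25 mm along, 0.15 rad); keeper shut (below 0.08 rad); cup_0 upright on the mat (centre within 70 mm), each other tumbler nested on it (8 mm, 0.12 rad, one or two 26 mm steps up); all at rest (x of block_1 in the frame of slot_1 between -0.006 and 0.006 m and y of block_1 in the frame of slot_1 between -0.025 and 0.025 m and z of block_1 in the frame of slot_1 between -0.004 and 0.006 m and angle between each of block_1, block_2, block_3, block_4's own z axis and vertical below 0.15 rad and x of block_2 in the frame of slot_2 between -0.006 and 0.006 m and y of block_2 in the frame of slot_2 between -0.025 and 0.025 m and z of block_2 in the frame of slot_2 between -0.004 and 0.006 m and x of block_3 in the frame of slot_3 between -0.006 and 0.006 m and y of block_3 in the frame of slot_3 between -0.025 and 0.025 m and z of block_3 in the frame of slot_3 between -0.004 and 0.006 m and x of block_4 in the frame of slot_4 between -0.006 and 0.006 m and y of block_4 in the frame of slot_4 between -0.025 and 0.025 m and z of block_4 in the frame of slot_4 between -0.004 and 0.006 m and value of joint keeper below 0.08 rad and horizontal distance between cup_0 and mat below 0.07 m and height (world z) of cup_0 below 0.006 m and angle between each of cup_0, cup_1, cup_2's own z axis and vertical below 0.12 rad and horizontal distance between each of cup_1, cup_2 and cup_0 below 0.008 m and (z of cup_1 in the frame of cup_0 between 0.022 and 0.032 m or z of cup_1 in the frame of cup_0 between 0.046 and 0.06 m) and (z of cup_2 in the frame of cup_0 between 0.022 and 0.032 m or z of cup_2 in the frame of cup_0 between 0.046 and 0.06 m) and linear speed of each of block_1, block_2, block_3, block_4, cup_0, cup_1, cup_2 below 0.02 m/s); the robot touches nothing.
It fails at once if a paint bottle or the bowl is pushed more than 30 mm away or knocked over (distance of any of paint_a, paint_b, paint_c, dish, bottle_a, bottle_b from where it was at the start of the episode above 0.03 m or angle between any of paint_a, paint_b, paint_c, dish, bottle_a, bottle_b's own z axis and vertical above 0.6 rad).
Of block_1, block_2, block_3, block_4 only 3 to 4 are there at a start; the rules pass over those that are not, and their reading is None.
Of cup_1, cup_2 only 1 to 2 are there at a start; the rules pass over those that are not, and their reading is None.
At some moment in a run one of cup_0, cup_1, cup_2 may be knocked a few centimetres aside while the robot is not near it.
It also fails if it takes over 210 s, if anything falls off the work surface, if the arm or the gripper's body presses on something with over 40 N, if the wrist force passes 120 N, or if a joint passes its speed limit or range.

## Working session

There is one attempt and no reset: what is moved stays moved. The work goes in short steps, Python scripts to look and compute and a tool call to move; the robot and the scene stay as the last step left them, time stands still between calls to the robot, and variables do not carry over. Pictures are saved under pics/ and viewed, at most 14 in all, crops included, and the job is handed in when it is done.

Besides the shell and the picture viewer there is one more tool, called after "Request:" by a JSON object that holds its "name" and its "arguments". send_rows: Moves the arm, as the interface text tells. Its arguments: {"type":"object","properties":{"targets":{"type":"array"},"force":{"type":"number"}},"required":["targets"]}

```bash
ls; mkdir -p pics; python3 - <<'E'
from cell import arm
import cv2,numpy as np
s=arm.observe();print({k:np.round(v,3) for k,v in s.items()})
for c in ("scene","top"):
    im,d=arm.get_image(c);cv2.imwrite(f"pics/{c}0.png",im)
    i=arm.camera_info(c);print(c,i["fx"],i["cx"],i["cy"],np.round(i["T"],3).tolist())
    for n in("block_1","cup_0","mat","rack","keeper","paint_a","dish","bottle_a"):
        for m in arm.masks_of(c,n):
            p=m["pixels"];v,u=np.nonzero(p&(d>0))
            if len(v)<5: continue
            z=d[v,u];P=np.c_[(u-i["cx"])*z/i["fx"],(v-i["cy"])*z/i["fy"],z,np.ones(len(z))]@np.array(i["T"]).T
            print(n,round(m["confidence"],2),m["rect"],len(v),"med",np.round(np.median(P[:,:3],0)),"zmax",np.round(np.percentile(P[:,2],98)))
E
```

```text
pics
{'clock': np.float64(0.0), 'joints': array([-1.283,  0.359,  1.511,  0.   ,  1.273, -0.115]), 'joint_velocities': array([-0.   ,  0.   ,  0.001,  0.   ,  0.   ,  0.001]), 'effort': array([-2.0000e-03, -5.2763e+01, -2.7862e+01, -0.0000e+00,  1.3000e-02,
        0.0000e+00]), 'position': array([ 235.   , -551.334,  249.451]), 'eef_rot': array([-3.14 , -0.   ,  0.403]), 'wrist_force': array([-0.84 ,  0.192, -0.385]), 'ft_torque': array([ 0.04 , -0.03 , -0.008]), 'finger_force': np.float64(0.0), 'finger_gap': np.float64(85.507)}
scene 551.1250845137611 320.23903979478337 245.22104690763985 [[-0.422, 0.657, -0.624, 1228.324], [0.907, 0.299, -0.298, 353.767], [-0.009, -0.692, -0.722, 888.261], [0.0, 0.0, 0.0, 1.0]]
block_1 0.95 [237.5, 190.4, 273.7, 232.0] 1114 med [ 468. -170.   50.] zmax 76.0
block_1 0.65 [185.1, 165.1, 226.9, 205.2] 1163 med [ 437. -326.   50.] zmax 76.0
block_1 0.58 [189.1, 235.1, 235.7, 267.6] 1136 med [ 605. -194.   45.] zmax 75.0
cup_0 0.85 [427.3, 273.5, 460.4, 313.7] 961 med [496. 274.  29.] zmax 50.0
cup_0 0.63 [438.1, 240.3, 470.7, 271.9] 888 med [387. 271.
[... 1749 characters left out ...]
er 0.57 [284.3, 149.7, 337.4, 300.0] 1487 med [559.  25. 107.] zmax 114.0
paint_a 0.9 [461.6, 151.9, 489.7, 178.4] 436 med [ 693. -279.   61.] zmax 97.0
paint_a 0.71 [380.6, 328.3, 406.9, 345.8] 364 med [ 354. -121.   64.] zmax 97.0
paint_a 0.71 [153.9, 144.3, 180.4, 165.1] 435 med [698. 332.  63.] zmax 98.0
dish 0.72 [180.2, 295.4, 208.7, 327.2] 857 med [387. 276.  28.] zmax 53.0
dish 0.65 [242.1, 318.5, 275.2, 353.2] 914 med [343. 142.  14.] zmax 28.0
bottle_a 0.78 [218.4, 103.4, 256.0, 143.7] 1183 med [751. 187. 109.] zmax 162.0
bottle_a 0.66 [406.6, 112.8, 449.1, 151.0] 1292 med [ 745. -176.  107.] zmax 162.0
bottle_a 0.62 [276.0, 147.4, 356.0, 299.4] 8420 med [565.  27.  37.] zmax 112.0
```

View pics/top0.png

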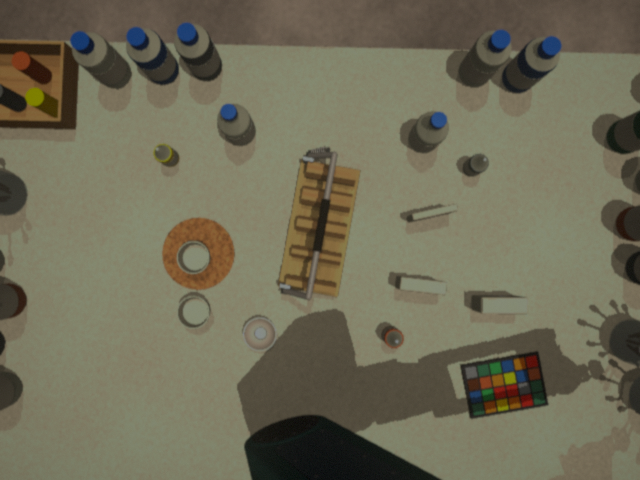

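View pics/scene0.png

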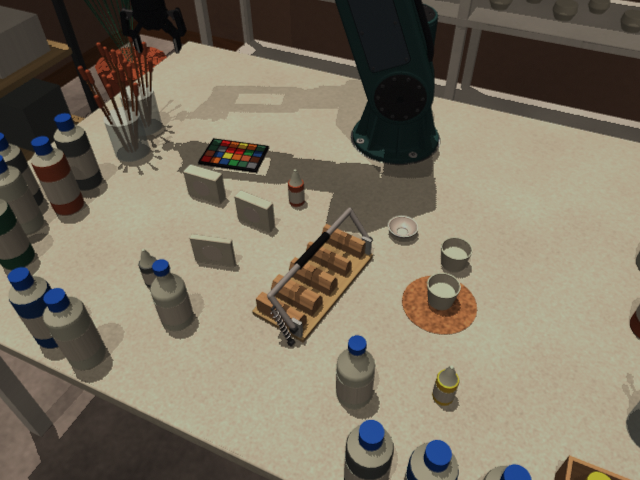

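The pictures show three blocks (top px (432,212), (422,286), (503,304)), the rack at (320,225) with the keeper closed and its hinge on the left (world +y), cup_0 on the mat at (195,257) and one loose cup at (195,310). Next I measure yaw, thickness and the rack frame.

```bash
cat > h.py <<'E'
from cell import arm
import cv2,numpy as np
def cloud(c):
    im,d=arm.get_image(c);i=arm.camera_info(c)
    v,u=np.mgrid[:480,:640]
    P=np.stack([(u-i["cx"])*d/i["fx"],(v-i["cy"])*d/i["fy"],d,np.ones_like(d)],-1)@np.array(i["T"]).T
    P[d<=0]=np.nan
    return im,P[...,:3]
def rect(Q):
    (cx,cy),(w,h),a=cv2.minAreaRect(Q[:,:2].astype(np.float32))
    if w<h: w,h,a=h,w,a+90
    a=(a+90)%180-90
    return np.round([cx,cy,w,h,a],1)   # a: yaw of long side, deg
def near(P,x,y,r,z0,z1):
    return P[(np.hypot(P[...,0]-x,P[...,1]-y)<r)&(P[...,2]>z0)&(P[...,2]<z1)]
def plan(x,y,z,yaw):   # yaw deg of the tool's x axis; from the measured pose
    s=arm.observe();p=np.array(s["position"]);r,pi,yw=s["eef_rot"];d=np.array([x,y,z])-p
    dy=(yaw-np.degrees(yw)+90)%180-90
    print("turn z %.1f"%-dy,"shift",np.round([d[0]*np.cos(yw)+d[1]*np.sin(yw),d[0]*np.sin(yw)-d[1]*np.cos(yw),-d[2]],1),"q6",round(s["joints"][5],2))
E
python3 - <<'E'
from h import *
for c in("top","scene"):
    im,P=cloud(c)
    if c=="top": cv2.imwrite("pics/rack.png",cv2.resize(im[140:310,270:370],None,fx=3.5,fy=3.5,interpolation=cv2.INTER_CUBIC))
    for x,y in((595,-191),(454,-175),(422,-328)):
        Q=near(P,x,y,70,70,85);q=near(P,x,y,70,20,85);print(c,"block",rect(Q),len(Q), "all",rect(q))
    for x,y in((498,279),(388,275)):
        Q=near(P,x,y,60,44,60);print("rim",np.round(cv2.minEnclosingCircle(Q[:,:2].astype(np.float32)),1) if 0 else [np.round(t,1) for t in cv2.minEnclosingCircle(Q[:,:2].astype(np.float32))])
    print("bar",rect(near(P,565,27,170,97,125)),"rack",rect(near(P,565,27,170,6,52)),"top",rect(near(P,565,27,170,42,52)))
    Q=near(P,512,268,90,-3,6);
E
```

```text
top block [ 597.3 -198.    89.    14.   -76.2] 322 all [ 596.9 -197.6   89.9   14.8  -76. ]
top block [ 453.8 -178.    90.    25.9   84.8] 610 all [ 454.1 -177.9   90.5   26.5   84.8]
top block [ 420.6 -334.9   90.9   31.1  -88.6] 766 all [ 420.8 -334.6   91.6   31.6  -88.5]
rim [array([497.3, 274.6]), np.float64(33.3)]
rim [array([389.2, 271.5]), np.float64(33.1)]
bar [564.3  24.  284.2  22.1  -9.1] rack [ 5.624e+02  1.780e+01  3.257e+02  2.951e+02 -1.000e-01] top [570.   25.3 298.7 109.5  -8.9]
scene block [ 601.1 -197.7   89.7   16.9  -76.1] 235 all [ 601.  -197.4   90.4   20.2  -76.8]
scene block [ 458.6 -178.3   92.7   31.6   85. ] 326 all [ 457.7 -177.8   93.6   32.5   83.5]
scene block [ 424.5 -334.3   89.1   36.3  -88.5] 340 all [ 424.2 -334.4   93.9   36.8  -89.5]
rim [array([500. , 274.3]), np.float64(34.3)]
rim [array([391.2, 269.7]), np.float64(34.6)]
bar [567.6  23.4 285.7  21.9  -8.4] rack [572.   29.6 303.2 125.7 -10.5] top [572.3  25.7 302.9 112.4  -8.9]
```

View pics/rack.png

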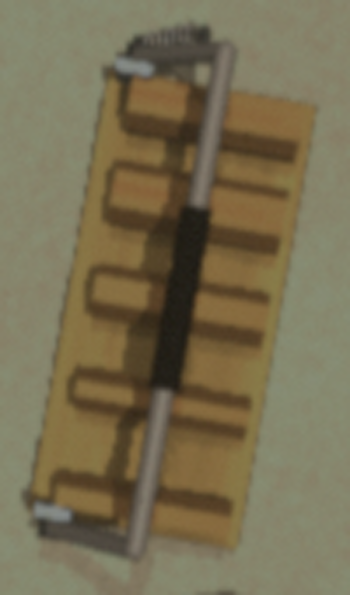

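```bash
python3 -c "
from h import *
plan(555,-47,200,81)"
```

```text
turn z -57.9 shift [ 492.2 -339.2   50.3] q6 -0.12
```

Request:
{"name": "send_rows", "arguments": {"targets": [[[0,0,-10],[0.06,-0.041,0.006],0],[[0,0,-20],[0.12,-0.083,0.012],0],[[0,0,-30],[0.18,-0.124,0.018],0],[[0,0,-40],[0.24,-0.165,0.025],0],[[0,0,-50],[0.28,-0.193,0.03],0]], "force": 40}}

```text
clock: 1.62
position: [402.8, -287.5, 223.3]
eef_rot: [3.141, 0.0, 1.281]
wrist_force: [0.3, 0.4, 0.3]
finger_gap: 0.1
finger_force: 0.0
```

```bash
python3 -c "
from h import *
plan(555,-47,200,81);print(arm.observe()['joint_velocities'])"
```

```text
turn z -7.6 shift [273.9  77.1  23.3] q6 -0.47
[ 0.97700111 -0.02337259  0.16915408  0.0016442  -0.15674755 -0.41674155]
```

Request:
{"name": "send_rows", "arguments": {"targets": [[[0,0,-4],[0.055,0.015,0.005],0],[[0,0,-8],[0.11,0.03,0.01],0],[[0,0,-8],[0.165,0.046,0.015],0],[[0,0,-8],[0.22,0.061,0.018],0],[[0,0,-8],[0.248,0.069,0.02],0]]}}

```text
clock: 2.25
position: [541.3, -69.2, 203.1]
eef_rot: [3.141, -0.001, 1.417]
wrist_force: [-1.0, 0.1, 0.3]
finger_gap: -0.0
finger_force: 0.0
```

Request:
{"name": "send_rows", "arguments": {"targets": [[[0,0,0],[0,0,0],0],[[0,0,0],[0,0,0],0]]}}

```text
clock: 2.5
position: [539.5, -72.3, 203.0]
eef_rot: [-3.141, 0.0, 1.415]
wrist_force: [-0.8, 0.5, -0.1]
finger_gap: 0.1
finger_force: 0.0
```

```bash
python3 -c "
from h import *
plan(557,-37,107,81)"
```

```text
turn z 0.1 shift [37.5 11.8 96. ] q6 -0.1
```

Request:
{"name": "send_rows", "arguments": {"targets": [[[0,0,0],[0.018,0.006,0.045],0],[[0,0,0],[0.037,0.012,0.096],0],[[0,0,0],[0.037,0.012,0.096],0],[[0,0,0],[0.037,0.012,0.096],0]]}}

```text
clock: 3.0
position: [557.7, -38.4, 108.1]
eef_rot: [3.141, 0.0, 1.414]
wrist_force: [0.2, -0.4, 0.3]
finger_gap: -0.1
finger_force: 0.0
```

Request:
{"name": "send_rows", "arguments": {"targets": [[[0,0,0],[0.03,0,0],0],[[0,0,0],[0.05,0,-0.006],0],[[0,0,0],[0.07,0,-0.011],0],[[0,0,0],[0.088,0,-0.014],0],[[0,0,0],[0.102,0,-0.015],0]]}}

```text
clock: 3.62
position: [574.0, 64.7, 123.1]
eef_rot: [3.14, -0.001, 1.415]
wrist_force: [-0.3, -0.0, -0.7]
finger_gap: 0.3
finger_force: 0.0
```

Request:
{"name": "send_rows", "arguments": {"targets": [[[0,0,0],[0.01,0,0],0],[[0,0,0],[0.01,0,0],0]]}}

```text
clock: 3.88
position: [574.7, 74.3, 121.8]
eef_rot: [-3.141, -0.0, 1.416]
wrist_force: [0.3, -0.7, 0.2]
finger_gap: 0.0
finger_force: 0.0
```

Request:
{"name": "send_rows", "arguments": {"targets": [[[0,0,0],[-0.02,0,-0.03],0],[[0,0,0],[-0.06,-0.05,-0.08],0.06],[[0,0,0],[-0.1,-0.1,-0.12],0.06],[[0,0,0],[-0.13,-0.12,-0.13],0.06],[[0,0,0],[-0.16,-0.13,-0.13],0.06]]}}

```text
clock: 4.5
position: [419.9, -65.5, 253.6]
eef_rot: [3.14, 0.001, 1.415]
wrist_force: [-0.5, -0.6, -0.5]
finger_gap: 60.0
finger_force: 0.0
```

```bash
python3 - <<'E'
from h import *
for c in("top","scene"):
    im,P=cloud(c)
    cv2.imwrite(f"pics/{c}1.png",im)
    a=np.radians(-8.9);o=np.array([566,22])
    D=P[...,:2]-o;X=D[...,0]*np.cos(a)+D[...,1]*np.sin(a);Y=-D[...,0]*np.sin(a)+D[...,1]*np.cos(a);Z=P[...,2]
    m=(abs(X)<150)&(Y>-75)&(Y<80)
    w=P[m&(Z>42)&(Z<50)&(Y<30)]; print(c,"walls",rect(w))
    b=m&(Z>6)&(Z<52)&(Y<40);print("base Y lo, X lo/hi",np.percentile(Y[b],.5),np.percentile(X[b],[.5,99.5]))
    bar=P[(abs(X)<135)&(Y>70)&(Y<125)&(Z>92)&(Z<125)];print("bar",rect(bar) if len(bar)>9 else 0)
    prof=[]
    mm=(abs(X)<150)&(abs(Y)<25)
    for x in np.arange(-136,140,4): 
        q=Z[mm&(X>=x)&(X<x+4)]; prof.append((int(x+2),int(np.nanmedian(q)) if len(q) else -1))
    print(prof)
E
```

```text
top walls [562.6  12.  250.6  80.7  -8.9]
base Y lo, X lo/hi -58.173966625343525 [-133.35628446  129.31247097]
bar [580.9 117.7 269.6  22.5  -9.6]
[(-134, 11), (-130, 12), (-126, 47), (-122, 48), (-118, 48), (-114, 46), (-110, 38), (-106, 13), (-102, 12), (-98, 12), (-94, 11), (-90, 12), (-86, 12), (-82, 12), (-78, 12), (-74, 12), (-70, 33), (-66, 42), (-62, 48), (-58, 48), (-54, 47), (-50, 40), (-46, 30), (-42, 12), (-38, 12), (-34, 11), (-30, 12), (-26, 12), (-22, 11), (-18, 12), (-14, 36), (-10, 44), (-6, 47), (-2, 48), (2, 49), (6, 48), (10, 42), (14, 35), (18, 12), (22, 12), (26, 11), (30, 12), (34, 11), (38, 14), (42, 38), (46, 46), (50, 48), (54, 48), (58, 48), (62, 48), (66, 48), (70, 43), (74, 36), (78, 12), (82, 12), (86, 12), (90, 12), (94, 25), (98, 40), (102, 47), (106, 48), (110, 47), (114, 48), (118, 48), (122, 47), (126, -1), (130, 10), (134, 0), (138, 0)]
scene walls [564.   11.5 254.7  81.4  -8.9]
base Y lo, X lo/hi -56.629632641665204 [-123.19505599  133.50146954]
bar [581.5 120.2 269.9  19.3  -7.2]
[(-134, -1), (-130, -1), (-126, 45), (-122, 46), (-118, 46), (-114, 46), (-110, 41), (-106, 27), (-102, 15), (-98, 10), (-94, 11), (-90, 11), (-86, -1), (-82, -1), (-78, -1), (-74, -1), (-70, -1), (-66, -1), (-62, 45), (-58, 46), (-54, 47), (-50, 42), (-46, 32), (-42, 21), (-38, 11), (-34, 11), (-30, 12), (-26, -1), (-22, -1), (-18, -1), (-14, -1), (-10, -1), (-6, 45), (-2, 47), (2, 46), (6, 47), (10, 43), (14, 36), (18, 22), (22, 11), (26, 11), (30, -1), (34, -1), (38, -1), (42, -1), (46, -1), (50, 46), (54, 47), (58, 46), (62, 46), (66, 46), (70, 45), (74, 39), (78, 22), (82, 11), (86, 13), (90, -1), (94, -1), (98, -1), (102, 44), (106, 46), (110, 46), (114, 46), (118, 46), (122, 45), (126, 27), (130, 10), (134, 4), (138, -1)]
```

```bash
python3 -c "
from h import *
plan(598,-198,150,104)"
```

```text
turn z -23.1 shift [-101.5  196.8  102.6] q6 -0.16
```

Request:
{"name": "send_rows", "arguments": {"targets": [[[0,0,-8],[-0.025,0.05,0.02],0.045],[[0,0,-16],[-0.05,0.1,0.04],0.045],[[0,0,-23],[-0.076,0.15,0.07],0.045],[[0,0,-23],[-0.1015,0.197,0.1],0.045],[[0,0,-23],[-0.1015,0.197,0.1],0.045]]}}

```text
clock: 5.22
position: [601.9, -196.7, 147.3]
eef_rot: [-3.138, -0.003, 1.815]
wrist_force: [0.0, 0.2, -0.2]
finger_gap: 44.7
finger_force: 0.0
```

Request:
{"name": "send_rows", "arguments": {"targets": [[[0,0,0],[0,0,0],0.045],[[0,0,0],[0,0,0],0.045]]}}

```text
clock: 5.48
position: [600.0, -194.2, 153.0]
eef_rot: [3.141, -0.0, 1.817]
wrist_force: [0.4, -1.1, 0.2]
finger_gap: 45.1
finger_force: 0.0
```

```bash
python3 -c "
from h import *
plan(598,-198,63,104)
cv2.imwrite('pics/a.png',arm.get_image('scene')[0][120:360,80:400])"
```

```text
turn z 0.1 shift [-3.2 -2.9 90. ] q6 -0.67
```

View pics/a.png

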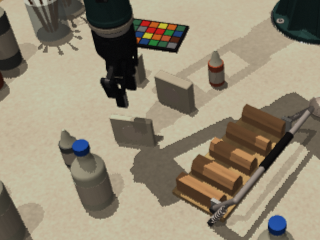

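The crop shows the keeper open (bar on the hinge side) and the gripper above block_1 at crop (130,130).

Request:
{"name": "send_rows", "arguments": {"targets": [[[0,0,0],[-0.003,-0.003,0.03],0.045],[[0,0,0],[-0.003,-0.003,0.06],0.045],[[0,0,0],[-0.003,-0.003,0.09],0.045],[[0,0,0],[-0.003,-0.003,0.09],0.045],[[0,0,0],[-0.003,-0.003,0.09],0.045]]}}

```text
clock: 6.15
position: [599.0, -198.8, 63.8]
eef_rot: [3.14, 0.001, 1.817]
wrist_force: [0.2, -0.5, 1.1]
finger_gap: 44.9
finger_force: 0.0
```

Request:
{"name": "send_rows", "arguments": {"targets": [[[0,0,0],[0,0,0],0.005],[[0,0,0],[0,0,0],0.005],[[0,0,0],[0,0,0],0.005],[[0,0,0],[0,0,0],0.005],[[0,0,0],[0,0,0],0.005]], "force": 60}}

```text
clock: 6.78
position: [599.3, -199.2, 63.7]
eef_rot: [3.14, 0.001, 1.817]
wrist_force: [-0.6, 0.1, 6.5]
finger_gap: 13.2
finger_force: 59.6
```

Request:
{"name": "send_rows", "arguments": {"targets": [[[0,0,0],[0,0,-0.03],0.005],[[0,0,0],[0,0,-0.07],0.005],[[0,0,0],[0,0,-0.11],0.005],[[0,0,0],[0,0,-0.12],0.005],[[0,0,0],[0,0,-0.12],0.005]]}}

```text
clock: 7.4
position: [598.4, -198.8, 182.3]
eef_rot: [3.141, 0.0, 1.817]
wrist_force: [-0.6, 0.8, -2.4]
finger_gap: 12.8
finger_force: 58.7
```

```bash
python3 -c "
from h import *
plan(651,8,180,81)"
```

```text
turn z 23.1 shift [187.8 101.3   2.3] q6 -0.68
```

Request:
{"name": "send_rows", "arguments": {"targets": [[[0,0,6],[0.045,0.025,0],0.005],[[0,0,12],[0.09,0.05,0],0.005],[[0,0,18],[0.14,0.076,0],0.005],[[0,0,23],[0.175,0.095,0],0.005],[[0,0,23],[0.188,0.101,0],0.005]]}}

```text
clock: 8.02
position: [649.6, 10.6, 179.7]
eef_rot: [-3.138, -0.0, 1.418]
wrist_force: [1.2, -0.1, -1.7]
finger_gap: 13.2
finger_force: 58.7
```

Request:
{"name": "send_rows", "arguments": {"targets": [[[0,0,0],[0,0,0],0.005],[[0,0,0],[0,0,0],0.005],[[0,0,0],[0,0,0],0.005]]}}

```text
clock: 8.4
position: [650.4, 6.6, 181.9]
eef_rot: [-3.141, 0.0, 1.414]
wrist_force: [0.8, -0.5, -1.4]
finger_gap: 13.1
finger_force: 58.7
```

```bash
python3 -c "
from h import *
plan(651,8,115,81)
im,P=cloud('top')
print(rect(near(P,651,8,90,95,185)))"
```

```text
turn z 0.0 shift [ 1.5  0.4 66.9] q6 0.06
[642.5   8.4  88.6   2.2  81.1]
```

Request:
{"name": "send_rows", "arguments": {"targets": [[[0,0,0],[0.0015,0.0005,0.04],0.005],[[0,0,0],[0.0015,0.0005,0.065],0.005],[[0,0,0],[0.0015,0.0005,0.08],0.005],[[0,0,0],[0.0015,0.0005,0.095],0.005],[[0,0,0],[0.0015,0.0005,0.104],0.005]]}}

```text
clock: 9.07
position: [651.5, 9.3, 77.7]
eef_rot: [3.141, -0.0, 1.415]
wrist_force: [0.6, -0.4, -1.1]
finger_gap: 13.4
finger_force: 58.8
```

Request:
{"name": "send_rows", "arguments": {"targets": [[[0,0,0],[0,0,0],0.005],[[0,0,0],[0,0,0],0.005]]}}

```text
clock: 9.32
position: [652.0, 9.5, 78.8]
eef_rot: [3.14, -0.0, 1.415]
wrist_force: [0.2, 0.5, -1.8]
finger_gap: 13.0
finger_force: 58.8
```

Request:
{"name": "send_rows", "arguments": {"targets": [[[0,0,0],[0,0,0.002],0.005],[[0,0,0],[0,0,0.002],0.03],[[0,0,0],[0,0,0.002],0.03],[[0,0,0],[0,0,0.002],0.03]]}}

```text
clock: 9.82
position: [651.5, 9.5, 76.4]
eef_rot: [3.141, -0.0, 1.415]
wrist_force: [0.1, -0.2, 0.6]
finger_gap: 30.1
finger_force: 0.0
```

Request:
{"name": "send_rows", "arguments": {"targets": [[[0,0,0],[0,0,-0.02],0.03],[[0,0,0],[0,0,-0.06],0.03],[[0,0,0],[0,0,-0.1],0.045],[[0,0,0],[0,0,-0.1],0.055],[[0,0,0],[0,0,-0.1],0.055]]}}

```text
clock: 10.45
position: [651.0, 9.5, 175.9]
eef_rot: [-3.141, -0.0, 1.415]
wrist_force: [-0.6, -0.2, -0.9]
finger_gap: 54.9
finger_force: 0.0
```

```bash
python3 -c "
from h import *
plan(455,-178,150,84.8)"
```

```text
turn z -3.7 shift [-215.7 -164.6   25.9] q6 0.06
```

Request:
{"name": "send_rows", "arguments": {"targets": [[[0,0,-2],[-0.04,-0.03,0],0.055],[[0,0,-3.7],[-0.085,-0.065,0],0.055],[[0,0,-3.7],[-0.13,-0.1,0.005],0.055],[[0,0,-3.7],[-0.18,-0.137,0.015],0.055],[[0,0,-3.7],[-0.216,-0.1645,0.025],0.055]]}}

```text
clock: 11.08
position: [452.4, -179.0, 149.6]
eef_rot: [-3.139, -0.001, 1.479]
wrist_force: [0.0, -0.3, 0.1]
finger_gap: 55.0
finger_force: 0.0
```

Request:
{"name": "send_rows", "arguments": {"targets": [[[0,0,0],[0,0,0],0.055],[[0,0,0],[0,0,0],0.055],[[0,0,0],[0,0,0],0.055]]}}

```text
clock: 11.45
position: [456.3, -177.8, 151.0]
eef_rot: [3.141, -0.0, 1.481]
wrist_force: [1.1, -0.3, -0.8]
finger_gap: 55.0
finger_force: 0.0
```

```bash
python3 -c "
from h import *
plan(455,-178,63,84.8)
im,P=cloud('top')
Q=near(P,651,8,70,80,95);print('b1',rect(Q),np.median(Q[:,2]),len(Q))"
```

```text
turn z 0.0 shift [-0.3 -1.2 88. ] q6 -0.42
b1 [650.9  10.6  89.5  15.   80.6] 86.89280010059701 345
```

Block_1 is seated (top at 87 mm). Next is block_3.

Request:
{"name": "send_rows", "arguments": {"targets": [[[0,0,0],[0,-0.001,0.03],0.055],[[0,0,0],[0,-0.001,0.06],0.055],[[0,0,0],[0,-0.001,0.088],0.055],[[0,0,0],[0,-0.001,0.088],0.055],[[0,0,0],[0,-0.001,0.088],0.055]]}}

```text
clock: 12.12
position: [455.2, -178.2, 63.8]
eef_rot: [3.141, 0.0, 1.481]
wrist_force: [0.1, 0.1, 0.1]
finger_gap: 55.1
finger_force: 0.0
```

Request:
{"name": "send_rows", "arguments": {"targets": [[[0,0,0],[0,0,0],0.01],[[0,0,0],[0,0,0],0.01],[[0,0,0],[0,0,0],0.01],[[0,0,0],[0,0,0],0.01],[[0,0,0],[0,0,0],0.01]]}}

```text
clock: 12.75
position: [455.1, -178.6, 64.3]
eef_rot: [3.14, 0.001, 1.48]
wrist_force: [-0.5, 0.2, 6.0]
finger_gap: 25.1
finger_force: 60.3
```

Request:
{"name": "send_rows", "arguments": {"targets": [[[0,0,0],[0,0,-0.03],0.01],[[0,0,0],[0,0,-0.07],0.01],[[0,0,0],[0,0,-0.11],0.01],[[0,0,0],[0,0,-0.12],0.01],[[0,0,0],[0,0,-0.12],0.01]]}}

```text
clock: 13.38
position: [454.2, -178.2, 183.1]
eef_rot: [3.141, 0.0, 1.48]
wrist_force: [-0.7, 0.0, -4.1]
finger_gap: 24.9
finger_force: 60.4
```

```bash
python3 -c "
from h import *
plan(536.5,26.5,180,81)"
```

```text
turn z 3.8 shift [211.4  63.3   3.1] q6 -0.42
```

Request:
{"name": "send_rows", "arguments": {"targets": [[[0,0,2],[0.04,0.012,0],0.01],[[0,0,3.8],[0.09,0.027,0],0.01],[[0,0,3.8],[0.14,0.042,0],0.01],[[0,0,3.8],[0.185,0.055,0],0.01],[[0,0,3.8],[0.2114,0.0633,0.002],0.01]]}}

```text
clock: 14.0
position: [535.8, 28.8, 178.8]
eef_rot: [-3.138, -0.0, 1.415]
wrist_force: [-0.0, -1.1, -3.6]
finger_gap: 25.4
finger_force: 60.1
```

Request:
{"name": "send_rows", "arguments": {"targets": [[[0,0,0],[0,0,0],0.01],[[0,0,0],[0,0,0],0.01],[[0,0,0],[0,0,0],0.01]]}}

```text
clock: 14.38
position: [535.8, 25.6, 180.4]
eef_rot: [-3.14, 0.0, 1.412]
wrist_force: [-0.4, -0.5, -3.9]
finger_gap: 25.1
finger_force: 60.1
```

```bash
python3 -c "
from h import *
plan(536.5,26.5,78,81)"
```

```text
turn z -0.1 shift [  1.    0.5 102.4] q6 0.08
```

Request:
{"name": "send_rows", "arguments": {"targets": [[[0,0,0],[0.001,0.0005,0.04],0.01],[[0,0,0],[0.001,0.0005,0.065],0.01],[[0,0,0],[0.001,0.0005,0.08],0.01],[[0,0,0],[0.001,0.0005,0.093],0.01],[[0,0,0],[0.001,0.0005,0.103],0.01]]}}

```text
clock: 15.0
position: [537.7, 27.1, 77.9]
eef_rot: [3.141, -0.0, 1.413]
wrist_force: [0.4, 0.1, -2.8]
finger_gap: 25.0
finger_force: 60.0
```

Request:
{"name": "send_rows", "arguments": {"targets": [[[0,0,0],[0,0,0.001],0.01],[[0,0,0],[0,0,0.001],0.01],[[0,0,0],[0,0,0.001],0.04],[[0,0,0],[0,0,0.001],0.04],[[0,0,0],[0,0,0.001],0.04]]}}

```text
clock: 15.62
position: [537.7, 27.4, 77.6]
eef_rot: [3.141, -0.0, 1.413]
wrist_force: [-0.1, -1.5, -0.6]
finger_gap: 40.2
finger_force: 0.0
```

Request:
{"name": "send_rows", "arguments": {"targets": [[[0,0,0],[0,0,-0.02],0.04],[[0,0,0],[0,0,-0.06],0.04],[[0,0,0],[0,0,-0.1],0.055],[[0,0,0],[0,0,-0.1],0.06],[[0,0,0],[0,0,-0.1],0.06]]}}

```text
clock: 16.25
position: [536.9, 27.4, 176.9]
eef_rot: [-3.141, -0.0, 1.413]
wrist_force: [-0.1, -0.7, -1.0]
finger_gap: 59.9
finger_force: 0.0
```

```bash
python3 -c "
from h import *
plan(422,-334.8,150,91)"
```

```text
turn z -10.0 shift [-375.7  -56.7   26.9] q6 0.08
```

Request:
{"name": "send_rows", "arguments": {"targets": [[[0,0,-3],[-0.05,-0.008,0],0.06],[[0,0,-6],[-0.11,-0.017,0],0.06],[[0,0,-10],[-0.17,-0.026,0],0.06],[[0,0,-10],[-0.23,-0.035,0.01],0.06],[[0,0,-10],[-0.28,-0.042,0.02],0.06]]}}

```text
clock: 16.88
position: [450.2, -244.0, 155.5]
eef_rot: [-3.14, -0.001, 1.587]
wrist_force: [0.1, 0.5, 0.5]
finger_gap: 59.9
finger_force: 0.0
```

Request:
{"name": "send_rows", "arguments": {"targets": [[[0,0,0],[0,0,0],0.06],[[0,0,0],[0,0,0],0.06],[[0,0,0],[0,0,0],0.06]]}}

```text
clock: 17.25
position: [451.9, -241.1, 156.8]
eef_rot: [-3.141, -0.001, 1.589]
wrist_force: [-0.2, -1.0, 0.0]
finger_gap: 59.9
finger_force: 0.0
```

```bash
python3 -c "
from h import *
plan(422,-334.8,130,91)
im,P=cloud('top')
for x,y in((651,8),(536.5,26)):
  Q=near(P,x,y,60,75,118);print(rect(Q),np.median(Q[:,2]),len(Q))"
```

```text
turn z 0.1 shift [-93.2 -31.7  26.8] q6 -0.64
[650.8  10.6  89.4  14.6  80.9] 86.64623759605036 364
[536.4  27.7  89.9  26.1  80.9] 86.93649802428774 636
```

Block_3 is seated too. Next is block_4.

Request:
{"name": "send_rows", "arguments": {"targets": [[[0,0,0],[-0.045,-0.015,0],0.06],[[0,0,0],[-0.093,-0.0317,0.02],0.06],[[0,0,0],[-0.093,-0.0317,0.02],0.06],[[0,0,0],[-0.093,-0.0317,0.02],0.06],[[0,0,0],[-0.093,-0.0317,0.02],0.06]]}}

```text
clock: 17.92
position: [422.3, -334.7, 137.4]
eef_rot: [3.141, -0.0, 1.59]
wrist_force: [-0.6, 0.3, 0.4]
finger_gap: 60.1
finger_force: 0.0
```

```bash
python3 -c "
from h import *
plan(422,-334.8,63,91)"
```

```text
turn z 0.1 shift [-0.1 -0.3 74.4] q6 -0.82
```

Request:
{"name": "send_rows", "arguments": {"targets": [[[0,0,0],[0,0,0.03],0.06],[[0,0,0],[0,0,0.06],0.06],[[0,0,0],[0,0,0.074],0.06],[[0,0,0],[0,0,0.074],0.06],[[0,0,0],[0,0,0.074],0.06]]}}

```text
clock: 18.55
position: [422.5, -336.4, 64.0]
eef_rot: [3.141, 0.001, 1.588]
wrist_force: [-0.7, 0.8, -0.1]
finger_gap: 60.3
finger_force: 0.0
```

Request:
{"name": "send_rows", "arguments": {"targets": [[[0,0,0],[0,0,0],0.015],[[0,0,0],[0,0,0],0.015],[[0,0,0],[0,0,0],0.015],[[0,0,0],[0,0,0],0.015],[[0,0,0],[0,0,0],0.015]]}}

```text
clock: 19.18
position: [422.1, -336.6, 64.1]
eef_rot: [3.141, 0.001, 1.588]
wrist_force: [-1.3, 1.1, 6.2]
finger_gap: 31.1
finger_force: 59.2
```

Request:
{"name": "send_rows", "arguments": {"targets": [[[0,0,0],[0,0,-0.03],0.015],[[0,0,0],[0,0,-0.07],0.015],[[0,0,0],[0,0,-0.11],0.015],[[0,0,0],[0,0,-0.12],0.015],[[0,0,0],[0,0,-0.12],0.015]]}}

```text
clock: 19.8
position: [421.6, -335.9, 182.8]
eef_rot: [3.142, -0.0, 1.588]
wrist_force: [0.1, -0.4, -4.5]
finger_gap: 31.1
finger_force: 61.2
```

```bash
python3 -c "
from h import *
plan(478.8,35.5,180,81)"
```

```text
turn z 10.0 shift [370.4  63.5   2.8] q6 -0.82
```

Request:
{"name": "send_rows", "arguments": {"targets": [[[0,0,3],[0.05,0.009,0],0.015],[[0,0,6],[0.11,0.019,0],0.015],[[0,0,10],[0.17,0.029,0],0.015],[[0,0,10],[0.23,0.039,0],0.015],[[0,0,10],[0.27,0.046,0],0.015]]}}

```text
clock: 20.42
position: [461.3, -62.4, 180.9]
eef_rot: [-3.137, -0.001, 1.414]
wrist_force: [0.6, -0.8, -2.6]
finger_gap: 31.5
finger_force: 61.0
```

Request:
{"name": "send_rows", "arguments": {"targets": [[[0,0,0],[0,0,0],0.015],[[0,0,0],[0,0,0],0.015],[[0,0,0],[0,0,0],0.015]]}}

```text
clock: 20.8
position: [462.8, -66.3, 182.4]
eef_rot: [-3.14, 0.0, 1.412]
wrist_force: [1.2, 0.2, -4.2]
finger_gap: 31.3
finger_force: 61.0
```

```bash
python3 -c "
from h import *
plan(478.8,35.5,180,81)"
```

```text
turn z -0.1 shift [103.1  -0.3   2.4] q6 -0.13
```

Request:
{"name": "send_rows", "arguments": {"targets": [[[0,0,0],[0.04,0,0],0.015],[[0,0,0],[0.08,0,0],0.015],[[0,0,0],[0.103,0,0],0.015],[[0,0,0],[0.103,0,0],0.015],[[0,0,0],[0.103,0,0],0.015]]}}

```text
clock: 21.42
position: [479.2, 35.2, 183.0]
eef_rot: [-3.141, 0.001, 1.413]
wrist_force: [-0.3, 0.5, -3.9]
finger_gap: 31.2
finger_force: 61.0
```

```bash
python3 -c "
from h import *
plan(478.8,35.5,78,81)"
```

```text
turn z -0.1 shift [  0.2  -0.5 105. ] q6 0.09
```

Request:
{"name": "send_rows", "arguments": {"targets": [[[0,0,0],[0,-0.0005,0.04],0.015],[[0,0,0],[0,-0.0005,0.067],0.015],[[0,0,0],[0,-0.0005,0.082],0.015],[[0,0,0],[0,-0.0005,0.095],0.015],[[0,0,0],[0,-0.0005,0.105],0.015]]}}

```text
clock: 22.05
position: [479.1, 35.7, 77.7]
eef_rot: [3.141, 0.0, 1.412]
wrist_force: [-0.9, -0.3, -3.5]
finger_gap: 31.1
finger_force: 61.1
```

Request:
{"name": "send_rows", "arguments": {"targets": [[[0,0,0],[0,0,0.001],0.015],[[0,0,0],[0,0,0.001],0.015],[[0,0,0],[0,0,0.001],0.045],[[0,0,0],[0,0,0.001],0.045],[[0,0,0],[0,0,0.001],0.045]]}}

```text
clock: 22.68
position: [479.2, 36.5, 77.6]
eef_rot: [3.141, -0.0, 1.414]
wrist_force: [-0.1, -0.2, 0.6]
finger_gap: 45.0
finger_force: 0.0
```

Request:
{"name": "send_rows", "arguments": {"targets": [[[0,0,0],[0,0,-0.02],0.045],[[0,0,0],[0,0,-0.06],0.045],[[0,0,0],[0,0,-0.11],0.02],[[0,0,0],[0.05,0,-0.13],0],[[0,0,0],[0.1,0,-0.13],0]]}}

```text
clock: 23.3
position: [496.4, 136.2, 209.8]
eef_rot: [3.136, -0.002, 1.411]
wrist_force: [0.9, 0.1, -0.5]
finger_gap: -0.1
finger_force: 0.0
```

Request:
{"name": "send_rows", "arguments": {"targets": [[[0,0,0],[0.03,0,0],0],[[0,0,0],[0.06,0,0],0],[[0,0,0],[0.06,0,0],0],[[0,0,0],[0.06,0,0],0]]}}

```text
clock: 23.8
position: [503.5, 193.9, 207.0]
eef_rot: [-3.141, 0.001, 1.414]
wrist_force: [-0.9, -1.0, -0.4]
finger_gap: 0.1
finger_force: 0.0
```

```bash
python3 -c "
from h import *
a=np.radians(-9);ox,oy=565+.156*148,21.5+.988*148
plan(ox,oy,200,81);print(ox,oy)
im,P=cloud('top')
for x,y in((651,8),(536.5,26),(479,35)):
  Q=near(P,x,y,60,75,118);Q=Q[abs(Q[:,0]-x)<25];print(rect(Q),np.median(Q[:,2]),len(Q))"
```

```text
turn z 0.0 shift [-12.7  87.6   7. ] q6 0.4
588.088 167.724
[650.6  10.6  89.5  14.7  81.5] 86.51764519596009 359
[536.4  27.8  90.   26.1  81. ] 86.95336490071759 635
[477.7  37.9  89.9  32.2  80.9] 87.12516560937001 777
```

Request:
{"name": "send_rows", "arguments": {"targets": [[[0,0,0],[-0.007,0.044,0],0],[[0,0,0],[-0.0127,0.0876,0.01],0],[[0,0,0],[-0.0127,0.0876,0.06],0],[[0,0,0],[-0.0127,0.0876,0.098],0],[[0,0,0],[-0.0127,0.0876,0.098],0]]}}

```text
clock: 24.48
position: [585.6, 166.5, 106.3]
eef_rot: [-3.135, 0.002, 1.412]
wrist_force: [-0.3, -0.9, 0.1]
finger_gap: 0.2
finger_force: 0.0
```

Request:
{"name": "send_rows", "arguments": {"targets": [[[0,0,0],[-0.02,0,0],0],[[0,0,0],[-0.04,0,-0.003],0],[[0,0,0],[-0.06,0,-0.008],0],[[0,0,0],[-0.078,0,-0.01],0],[[0,0,0],[-0.094,0,-0.01],0]]}}

```text
clock: 25.1
position: [573.6, 73.5, 120.1]
eef_rot: [3.14, 0.0, 1.413]
wrist_force: [-0.2, -0.4, -0.4]
finger_gap: -0.3
finger_force: 0.0
```

Request:
{"name": "send_rows", "arguments": {"targets": [[[0,0,0],[0,0,0],0],[[0,0,0],[0,0,0],0]]}}

```text
clock: 25.35
position: [573.4, 75.3, 118.9]
eef_rot: [-3.141, -0.0, 1.413]
wrist_force: [-0.4, 0.0, -0.3]
finger_gap: 0.4
finger_force: 0.0
```

Request:
{"name": "send_rows", "arguments": {"targets": [[[0,0,0],[0.02,0,-0.03],0],[[0,0,0],[0.05,0,-0.08],0],[[0,0,0],[0.1,0,-0.11],0],[[0,0,0],[0.1,-0.05,-0.11],0.08],[[0,0,0],[0.1,-0.1,-0.11],0.08]]}}

```text
clock: 25.98
position: [489.8, 191.3, 229.2]
eef_rot: [3.141, -0.001, 1.415]
wrist_force: [-0.1, 0.5, -0.3]
finger_gap: 35.8
finger_force: 0.0
```

```bash
python3 - <<'E'
from h import *
print(arm.observe()['position'])
im,P=cloud('top');cv2.imwrite('pics/top2.png',im)
a=np.radians(-8.9);D=P[...,:2]-np.array([565,21.5]);X=D[...,0]*np.cos(a)+D[...,1]*np.sin(a);Y=-D[...,0]*np.sin(a)+D[...,1]*np.cos(a);Z=P[...,2]
m=(abs(X)<20)&(abs(Y)<130)&(Z>90)&(Z<135);print("bar",len(Z[m]),np.median(Y[m]),np.max(Z[m]))
for x,y in((651,8),(536.5,26),(479,35)):
  Q=near(P,x,y,60,80,91);Q=Q[abs(Q[:,0]-x)<25];print(rect(Q),np.median(Q[:,2]))
for c in("top","scene"):
  if c=="scene": im,P=cloud(c)
  for x,y in((498,275),(390,271)):
    Q=near(P,x,y,60,44,60);print(c,len(Q),[np.round(t,1) for t in cv2.minEnclosingCircle(Q[:,:2].astype(np.float32))] if len(Q) else 0)
E
```

```text
[489.79792275 191.34063223 229.22779273]
bar 191 -0.14938425916222625 115.80237477543733
[650.9  10.5  89.3  14.5  80.9] 86.91961194448538
[536.4  27.9  90.   26.   81.1] 87.12639829487216
[477.8  37.8  89.7  32.   80.9] 87.06350580072558
top 0 0
top 0 0
scene 191 [array([499.9, 275.2]), np.float64(34.4)]
scene 98 [array([380.3, 227.9]), np.float64(34.8)]
```

View pics/top2.png

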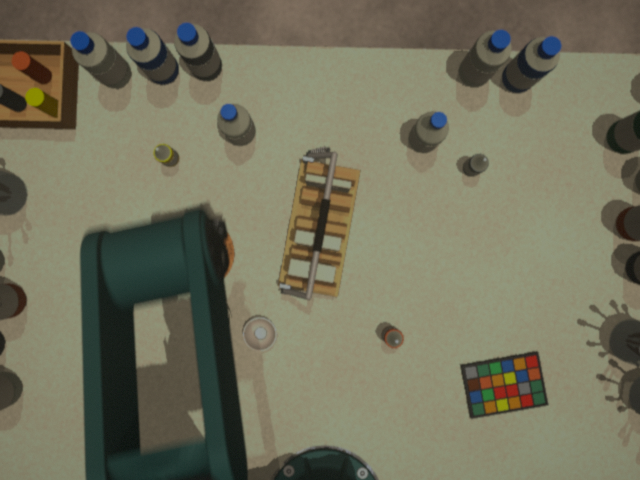

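Keeper shut over seated blocks (bar at px (320,225)); the arm hides the cups, and the loose cup seems to have been knocked aside. I'll move the arm away to look.

Request:
{"name": "send_rows", "arguments": {"targets": [[[0,0,0],[-0.05,0,-0.02],0.08],[[0,0,0],[-0.11,0,-0.03],0.08],[[0,0,0],[-0.17,0,-0.03],0.08],[[0,0,0],[-0.2,0,-0.03],0.08],[[0,0,0],[-0.2,0,-0.03],0.08]]}}

```text
clock: 26.7
position: [459.5, -9.2, 259.1]
eef_rot: [3.141, 0.0, 1.41]
wrist_force: [0.6, 0.1, -0.4]
finger_gap: 79.9
finger_force: 0.0
```

```bash
python3 - <<'E'
from h import *
print(arm.observe()['position'])
for c in("top","scene"):
  im,P=cloud(c)
  if c=="scene": cv2.imwrite('pics/s3.png',im[180:420,330:570])
  for m in arm.masks_of(c,"cup_0"):
    Q=P[m["pixels"]&(P[...,2]>44)&(P[...,2]<60)]
    if len(Q)>20:print(c,round(m["confidence"],2),m["rect"],len(Q),[np.round(t,1) for t in cv2.minEnclosingCircle(Q[:,:2].astype(np.float32))])
E
```

```text
[459.51758337  -9.20787814 259.12278989]
top 0.89 [198.6, 301.4, 230.4, 332.3] 183 [array([379. , 228.3]), np.float64(33.1)]
top 0.73 [177.3, 240.2, 212.8, 274.0] 173 [array([497.8, 274.6]), np.float64(32.6)]
scene 0.95 [419.5, 228.7, 454.5, 264.8] 166 [array([380.5, 226.8]), np.float64(34.2)]
scene 0.94 [424.3, 273.8, 459.6, 309.3] 188 [array([501.2, 276.2]), np.float64(35.1)]
```

View pics/s3.png

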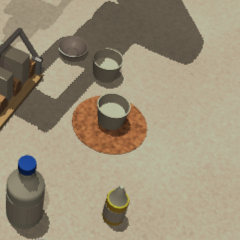

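The loose cup now stands upright at (379.5,228), cup_0 at (498.5,275) on the mat.

```bash
python3 -c "
from h import *
plan(379.5,228,120,81)"
```

```text
turn z 0.0 shift [ 219.4 -115.7  139. ] q6 -0.01
```

Request:
{"name": "send_rows", "arguments": {"targets": [[[0,0,0],[0.04,-0.022,0.01],0.085],[[0,0,0],[0.09,-0.048,0.03],0.085],[[0,0,0],[0.14,-0.075,0.07],0.085],[[0,0,0],[0.19,-0.1,0.11],0.085],[[0,0,0],[0.2194,-0.1157,0.139],0.085]]}}

```text
clock: 27.52
position: [378.6, 230.1, 119.3]
eef_rot: [3.141, -0.001, 1.416]
wrist_force: [0.3, 0.0, 0.8]
finger_gap: 84.9
finger_force: 0.0
```

Request:
{"name": "send_rows", "arguments": {"targets": [[[0,0,0],[0,0,0],0.085],[[0,0,0],[0,0,0],0.085],[[0,0,0],[0,0,0],0.085]]}}

```text
clock: 27.9
position: [380.6, 227.0, 121.1]
eef_rot: [3.14, -0.001, 1.413]
wrist_force: [-0.4, -0.4, -0.8]
finger_gap: 85.2
finger_force: 0.0
```

```bash
python3 - <<'E'
from h import *
im,P=cloud("scene")
for m in arm.masks_of("scene","cup_0"):
    Q=P[m["pixels"]&(P[...,2]>44)&(P[...,2]<60)]
    if len(Q)>20:print(round(m["confidence"],2),m["rect"],len(Q),[np.round(t,1) for t in cv2.minEnclosingCircle(Q[:,:2].astype(np.float32))])
plan(379.5,228,48,81)
E
```

```text
0.74 [421.8, 230.9, 455.2, 264.7] 123 [array([382.3, 226.3]), np.float64(33.6)]
0.66 [423.8, 274.4, 459.2, 310.3] 196 [array([500.3, 274.4]), np.float64(34.5)]
turn z -0.1 shift [ 1.1 -1.2 73.1] q6 0.54
```

Request:
{"name": "send_rows", "arguments": {"targets": [[[0,0,0],[0.001,-0.001,0.025],0.085],[[0,0,0],[0.001,-0.001,0.05],0.085],[[0,0,0],[0.001,-0.001,0.073],0.085],[[0,0,0],[0.001,-0.001,0.073],0.085],[[0,0,0],[0.001,-0.001,0.073],0.085]]}}

```text
clock: 28.62
position: [379.3, 228.1, 47.9]
eef_rot: [3.141, -0.001, 1.412]
wrist_force: [0.7, -1.0, 0.7]
finger_gap: 84.7
finger_force: 0.0
```

Request:
{"name": "send_rows", "arguments": {"targets": [[[0,0,0],[0,0,0],0.05],[[0,0,0],[0,0,0],0.05],[[0,0,0],[0,0,0],0.05],[[0,0,0],[0,0,0],0.05],[[0,0,0],[0,0,0],0.05]], "force": 40}}

```text
clock: 29.25
position: [379.5, 228.5, 48.8]
eef_rot: [3.139, -0.001, 1.414]
wrist_force: [-1.0, -2.3, 13.8]
finger_gap: 62.8
finger_force: 40.0
```

Request:
{"name": "send_rows", "arguments": {"targets": [[[0,0,0],[0,0,-0.02],0.05],[[0,0,0],[0,0,-0.05],0.05],[[0,0,0],[0,0,-0.08],0.05],[[0,0,0],[0,0,-0.08],0.05],[[0,0,0],[0,0,-0.08],0.05]]}}

```text
clock: 29.88
position: [378.2, 228.1, 126.9]
eef_rot: [-3.142, -0.0, 1.413]
wrist_force: [-0.0, -0.2, -2.1]
finger_gap: 62.6
finger_force: 44.2
```

```bash
python3 - <<'E'
from h import *
p=arm.observe()['position']
for c in("scene","top"):
  im,P=cloud(c)
  if c=="scene":cv2.imwrite('pics/s4.png',cv2.resize(im[180:340,360:520],None,fx=3,fy=3))
  for m in arm.masks_of(c,"cup_0"):
    Q=P[m["pixels"]];
    if len(Q)>20:print(c,round(m["confidence"],2),m["rect"],len(Q),np.nanmedian(Q,0),np.nanpercentile(Q[:,2],[2,98]))
plan(498.5,275,128,81)
E
```

```text
scene 0.91 [426.5, 275.2, 460.1, 311.5] 940 [495.56344157 274.36175088  28.50497468] [ 4.4345981  49.83459334]
scene 0.68 [427.6, 206.1, 458.8, 237.6] 465 [396.36180655 239.0235082  104.09489976] [ 78.58431082 126.91586146]
scene 0.51 [257.9, 205.3, 372.4, 348.8] 5569 [596.85279645  42.28453894  38.32026558] [ -0.37855648 109.86621916]
top 0.71 [177.9, 241.1, 210.4, 274.8] 833 [498.00554198 278.89571609  28.06544902] [22.82034123 52.63618254]
top 0.62 [214.8, 309.0, 223.8, 336.4] 262 [377.11322721 210.02636474 104.8767948 ] [ 98.25844695 130.39035272]
turn z -0.0 shift [ 65.4 111.8  -1.8] q6 0.54
```

View pics/s4.png

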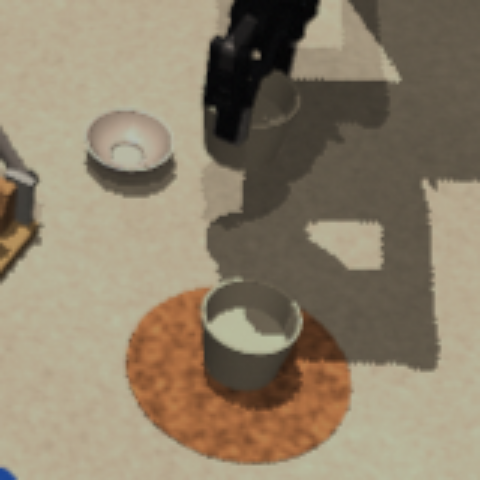

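The cup is held upright under the gripper. I carry it to cup_0.

Request:
{"name": "send_rows", "arguments": {"targets": [[[0,0,0],[0.02,0.034,-0.01],0.05],[[0,0,0],[0.042,0.072,-0.01],0.05],[[0,0,0],[0.0655,0.112,-0.01],0.05],[[0,0,0],[0.0655,0.112,-0.01],0.05],[[0,0,0],[0.0655,0.112,-0.01],0.05]]}}

```text
clock: 30.7
position: [498.1, 274.8, 135.9]
eef_rot: [-3.139, 0.002, 1.413]
wrist_force: [-0.4, -0.3, -2.3]
finger_gap: 62.5
finger_force: 44.4
```

Request:
{"name": "send_rows", "arguments": {"targets": [[[0,0,0],[0,0,0],0.05],[[0,0,0],[0,0,0],0.05]]}}

```text
clock: 30.95
position: [498.4, 275.0, 137.0]
eef_rot: [-3.141, 0.0, 1.413]
wrist_force: [0.8, 0.2, -1.6]
finger_gap: 62.6
finger_force: 44.4
```

```bash
python3 - <<'E'
from h import *
im,P=cloud("scene")
for lo,hi in((44,54),(78,92),(134,146)):
    Q=near(P,499,275,42,lo,hi)
    if len(Q)>5:print(lo,len(Q),[np.round(t,1) for t in cv2.minEnclosingCircle(Q[:,:2].astype(np.float32))])
plan(499,275,77,81)
E
```

```text
44 140 [array([501.3, 274.3]), np.float64(33.3)]
78 29 [array([509.7, 274.5]), np.float64(21.9)]
134 126 [array([502.4, 279.7]), np.float64(38.6)]
turn z -0.0 shift [-0.1  0.3 60.2] q6 0.54
```

Request:
{"name": "send_rows", "arguments": {"targets": [[[0,0,0],[0,0.0005,0.02],0.05],[[0,0,0],[0,0.0005,0.035],0.05],[[0,0,0],[0,0.0005,0.045],0.05],[[0,0,0],[0,0.0005,0.053],0.05],[[0,0,0],[0,0.0005,0.058],0.05]]}}

```text
clock: 31.62
position: [499.9, 275.3, 78.7]
eef_rot: [-3.141, 0.0, 1.413]
wrist_force: [-0.3, -0.5, -1.6]
finger_gap: 62.3
finger_force: 44.4
```

Request:
{"name": "send_rows", "arguments": {"targets": [[[0,0,0],[0,0,0.001],0.05],[[0,0,0],[0,0,0.001],0.05]]}}

```text
clock: 31.88
position: [500.1, 275.4, 78.3]
eef_rot: [3.141, -0.0, 1.413]
wrist_force: [-0.1, -0.4, -0.6]
finger_gap: 62.6
finger_force: 44.4
```

Request:
{"name": "send_rows", "arguments": {"targets": [[[0,0,0],[0,0,0.001],0.07],[[0,0,0],[0,0,0.001],0.085],[[0,0,0],[0,0,0.001],0.085],[[0,0,0],[0,0,0.001],0.085]]}}

```text
clock: 32.38
position: [500.0, 275.4, 77.3]
eef_rot: [3.141, -0.0, 1.413]
wrist_force: [-0.2, -0.1, 1.1]
finger_gap: 84.9
finger_force: 0.0
```

Request:
{"name": "send_rows", "arguments": {"targets": [[[0,0,0],[0,0,-0.02],0.085],[[0,0,0],[0,0,-0.06],0.085],[[0,0,0],[0,0,-0.12],0.085],[[0,0,0],[-0.05,0,-0.17],0.085],[[0,0,0],[-0.1,0,-0.18],0.085]]}}

```text
clock: 33.0
position: [486.0, 176.6, 260.5]
eef_rot: [3.136, -0.002, 1.416]
wrist_force: [1.0, -1.6, 0.2]
finger_gap: 85.2
finger_force: 0.0
```

Request:
{"name": "send_rows", "arguments": {"targets": [[[0,0,0],[-0.05,0,0],0.085],[[0,0,0],[-0.11,0,0],0.085],[[0,0,0],[-0.16,0,0],0.085],[[0,0,0],[-0.16,0,0],0.085],[[0,0,0],[-0.16,0,0],0.085]]}}

```text
clock: 33.62
position: [459.2, 18.8, 257.2]
eef_rot: [3.141, -0.001, 1.412]
wrist_force: [0.1, 0.3, 0.9]
finger_gap: 85.1
finger_force: 0.0
```

```bash
python3 - <<'E'
from h import *
print(arm.observe()['clock'],arm.observe()['position'])
for c in("scene","top"):
  im,P=cloud(c);cv2.imwrite(f'pics/{c}5.png',im)
  for lo,hi in((44,54),(70,82)):
    Q=near(P,499,275,60,lo,hi)
    if len(Q)>5:print(c,lo,len(Q),np.percentile(Q[:,2],98),[np.round(t,1) for t in cv2.minEnclosingCircle(Q[:,:2].astype(np.float32))])
a=np.radians(-8.9);D=P[...,:2]-np.array([565,21.5]);X=D[...,0]*np.cos(a)+D[...,1]*np.sin(a);Y=-D[...,0]*np.sin(a)+D[...,1]*np.cos(a);Z=P[...,2]
m=(abs(X)<20)&(abs(Y)<130)&(Z>90)&(Z<135);print("bar",len(Z[m]),np.median(Y[m]))
E
```

```text
33.625 [459.24591551  18.7741902  257.22634314]
scene 44 444 53.70392537725214 [array([501.6, 274.6]), np.float64(32.6)]
scene 70 203 77.24638724446373 [array([499.8, 274.3]), np.float64(34.6)]
top 44 483 53.88472420774496 [array([497.4, 271.7]), np.float64(31.4)]
top 70 199 79.58872568554989 [array([498.3, 274.9]), np.float64(32.9)]
bar 191 -0.025493305859736637
```

View pics/scene5.png

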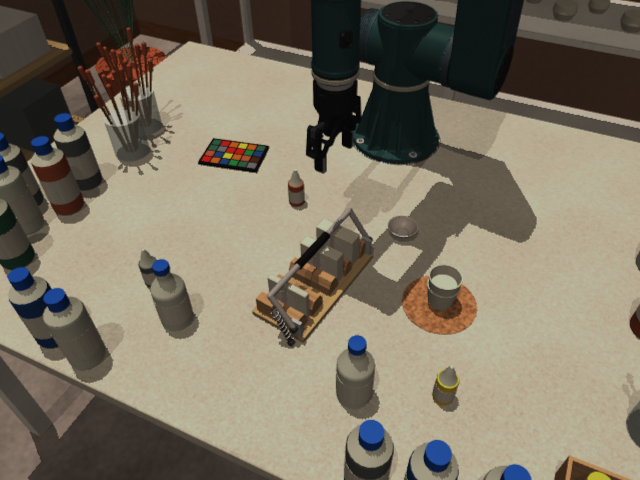

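The scene shows three blocks in the rack under the shut keeper (px (312,268)), and the cups nested on the mat (px (444,288)) with the rim at 77 mm. Everything else is untouched, so I hand in.

```bash
python3 -c "
from cell import arm
print(arm.finish_job())"
```

```text
the job is handed in; nothing more can be done
None
```

I handed the job in with the three blocks present (block_1, block_3, block_4) down in their own slots, the keeper snapped shut over them, and the one loose tumbler nested in the one on the cork mat; it returned no verdict, but my last camera check agreed.

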